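Try the bottle turntable's brake

TASK

Two small building turntables stand on the desk, one carrying the clear bottle lying in its cradle, the other the grey clay sea base. Try the brake of the turntable with the bottle: push its brass lever down to its lower stop to lock it, wait there about a second, then bring it back up to its upper stop to release it and let go. Leave the other turntable's lever alone.

Things in the scene. Friction and masses are not known exactly. Their poses are not given: they have to be found in the camera images.
- bottle_stand: turntable with the bottle, fixed. Origin on the desk under the disc's centre, z up, -x towards the lever and the robot. Foot x -115 to +85, 170 wide (y), 20 high; disc 150 diameter, top 66 up; clear corked bottle, 90 diameter, lying along y (-90 to +106) in a cradle, top 167 up. Lever's hinge, between brass cheeks 84 high, at x -95, y 0, 70 up, its axis along y (all mm)
- bottle_brake (a joint): angle (rad) of the bottle turntable's brass brake lever: 0 at the upper stop (released; lever rises 50 degrees from the hinge towards the robot), 1.134 at the lower stop (locked; lever slopes 15 degrees down towards the robot). Starts at 0.1 to 0.45. It stays wherever it is left; about 3 N at its end moves it
- bottle_toe (a point): centre of that lever's end, a brass cylinder 24 mm in diameter, 30 long, its axis along this point's y (level, parallel to the hinge). x runs along the lever (flat bar 12 wide, 8 thick) to the hinge, 100 mm away. 147 mm above the desk at the upper stop, 44 at the lower. Press it from above, or pinch it from above across its ends or round sides and lead it along its arc
- sea_toe (a point): the same point on the lever of the other turntable, which is alike but carries a grey clay slab with waves, 85 x 130 x 26 mm, its top 92 mm above the desk; this lever must be left alone

How it is judged (in metres and radians):
On the way:
1. the bottle turntable's lever is pushed down to within 0.18 rad of its lower stop and kept there for 0.3 s (value of joint bottle_brake above 0.954 rad), for 0.3 s.
At the end, for the whole second after the job is handed in: after having been down, the bottle turntable's lever is back within 0.18 rad (10 degrees) of its upper stop and let go; the end of the other turntable's lever is within 15 mm of where it began (value of joint bottle_brake below 0.18 rad and distance of sea_toe from where it was at the start of the episode below 0.015 m); the robot touches nothing.
It fails at once if the other turntable's lever is moved (its end by more than 15 mm) (distance of sea_toe from where it was at the start of the episode above 0.015 m).
It also fails if it takes over 35 s, if anything falls off the work surface, if the arm or the gripper's body presses on something with over 40 N, if the wrist force passes 120 N, or if a joint passes its speed limit or range.

ROBOT

A 7-joint arm with a two-finger parallel gripper is mounted at the origin on the work surface. World frame = base frame: x ahead of the robot, y to its left, z up, the work surface at z = 0. Lengths are in m, angles in degrees, forces in N, time in s.
With the tool pointing down it reaches from about 0.4 to 0.875 m from the base axis. Payload 4.4 kg.
Tool frame: the origin (TCP) lies at the very end of the fingers, on their centre line; the grasp point (between the pads) lies 19 mm behind it (bot.hold_point_z is the distance from the TCP to the grasp point, in m); z points along the fingers, y is the direction in which the jaws open and shut (so a half turn about z gives the same grasp; the last joint's range is limited). The gripper opens to 85 mm and grips with 20 to 120 N. Pads are 22 mm wide; open, the fingers measure 114 mm over their backs; the gripper's body (76 mm by 85 mm) begins 54 mm behind the grasp point. The pads swing forward as they close: fully open they stand 13 mm farther back than shut.
Start: joints at [-79.114, 36.005, 2.206, 86.941, -1.547, 57.084, -1.146], TCP at [0.164, 0.629, 0.231] pointing down, gripper open.
Joint ranges: [-175.42, 175.42], [-21.48, 121.26], [-71.46, 75.88], [10.55, 141.38], [-63.04, 243.04], [13.31, 113.54], [-168.57, 168.57]. Speed limits (degrees/s): [147.25, 147.25, 180, 180, 180, 180, 180].

INTERFACE

Orientations are given as a 3x3 rotation matrix whose columns are the frame's x, y, z axes.
In Python, from cell import bot, vision, recognise, silhouettes, place_of gives the robot as it stands.
- The arm moves only by the tool step_arm, never from a script. Its arguments are lists of equal length, an entry for each row: "delta_pos": the shift along the tool's x, y, z in units of 30 mm (1.0 is 30 mm), a list of three; "turn": the turn about the tool's z in units of 6 degrees (1.0 is 6 degrees). A call has 1 to 20 rows; each row is the pose to reach, as a shift and turn from the pose commanded when the call began, along the tool's axes at that moment; what a row does not reach only later rows make up. A row lasts 1/10 s, in which the tool goes at most 50 mm and 8.59 degrees, less where a joint would pass 70% of its speed; a pose out of reach is approached as far as the arm can. A call with a gripper value outside its range is refused whole. "gripper" is the closure, from -1 (fully open) to 1 (shut), so that 0 is half open, set as the call begins (left out, the last holds). The fingers move at their own pace and stop on an object; "newtons" is the grip in N (left out, the last holds). Time passes only in rows, so rows that repeat a pose let the fingers close. It gives the time, the measured TCP pose, the force and the opening at its end, in the units of the state.
- bot.read_state(): the state, without advancing time (a new reading comes with each control period).
- vision.capture(name): name is "side" or "top"; returns (picture, depth): 420x560x3 uint8, red, green, blue; 420x560 float32, m along the optical axis (not along the pixel's ray), 0 where there is no reading.
- vision.camera_model(name): a dict with "mtx" (3x3 intrinsics, pixels), "xyz" and "attitude" of the camera in the world. Camera axes: x right, y down, z forward; pixel columns grow to the right and rows downward; lengths in m; the calibration is good to about 2 mm. A picture is of the moment at which its call begins. camera_model takes no time and is no camera call.
- bot.hand_in(): hands the job in, once; it reports no verdict.
Trained networks look in the newest picture that a camera, given by its name, has taken for a name from the list of things; names that differ only in an ending like _2 or _b are one class to them, and where a whole thing is asked for, a point or a joint stands for the part that bears it (a point fixed in the world has none). Each returns a list of dicts, best first, with "confidence" (0 to 1); they miss things now and then, are a little off and sometimes report something else, mostly with a low value. They report only what shows in the picture. A call takes as long as a camera call.
- recognise(camera, name): "bbox" ([left, top, right, bottom] in pixels, round what is visible of it).
- silhouettes(camera, name): "mask" (420x560 bool, what is visible of it) and "bbox" ([left, top, right, bottom] in pixels, round what is visible of it).
- place_of(camera, name): "centre" ([column, row] in pixels: a listed point, or the origin of a listed thing).
The state is a dict: "t": time; "joints": joint angles; "dq": joint speeds; "joint_efforts": joint torques, N m; "ee_pos": TCP position; "tcp_rot": TCP orientation; "force": force on the tool from outside, world axes, zero at the start; "torque": the same for the moment, N m; "grip_width": opening from 0.0 (shut) to 1.0 (fully open).
Only numpy, scipy, OpenCV 4.12 (cv2) and the standard library are available. Lean on these libraries where they do the work, as an engineer would, in place of code of your own. Each camera call takes 0.05 s, during which the arm holds its last target.

## Working session

There is one attempt and no reset: what is moved stays moved. The work goes in short steps, Python scripts to look and compute and a tool call to move; the robot and the scene stay as the last step left them, time stands still between calls to the robot, and variables do not carry over. Pictures are saved under pics/ and viewed, and the job is handed in when it is done.

Besides the shell and the picture viewer there is one more tool, called by a JSON object that holds its "fn" and its "kwargs". step_arm: Moves the arm, as the interface text tells. Its arguments: {"type":"object","properties":{"delta_pos":{"type":"array","items":{"type":"array","items":{"type":"number"}}},"turn":{"type":"array","items":{"type":"number"}},"gripper":{"type":"number"},"newtons":{"type":"number"}},"required":["delta_pos","turn"]}

```bash
mkdir -p pics; cat > h.py <<'E'
from cell import bot, vision, recognise, silhouettes, place_of
import numpy as np, cv2
def snap(n,f):
    p,d=vision.capture(n); cv2.imwrite(f'pics/{f}.png',p[:,:,::-1]); return p,d
def world(n,u,v,z):
    m=vision.camera_model(n); K=np.array(m['mtx']);R=np.array(m['attitude'])
    return np.array(m['xyz'])+R@(np.linalg.inv(K)@[u,v,1]*z)
E
python3 - <<'E'
from h import *
s=bot.read_state(); print(s['t'],s['ee_pos'],s['tcp_rot'],s['force'])
for c in('side','top'):
    p,d=snap(c,c+'0'); m=vision.camera_model(c); print(c,m['xyz'],np.round(m['attitude'],3).tolist())
    np.save(c+'d.npy',d)
    for n in('bottle_toe','sea_toe','bottle_stand'):
        for r in place_of(c,n)[:3]:
            u,v=r['centre'];iu,iv=int(round(u)),int(round(v))
            print(n,round(r['confidence'],2),u,v,world(c,u,v,d[iv,iu]) if 0<=iv<420 and 0<=iu<560 else '')
E
```

```text
0.0 [0.16430186 0.6282489  0.23038814] [[-9.67451405e-01  2.53056499e-01 -4.33466475e-04]
 [ 2.53056865e-01  9.67449636e-01 -1.85082645e-03]
 [-4.90066781e-05 -1.90027632e-03 -9.99998193e-01]] [ 0.37369195 -0.18016141 -0.04212285]
side [0.50840134 0.96341743 0.76040685] [[-0.993, -0.068, 0.093], [-0.115, 0.554, -0.824], [0.005, -0.829, -0.559]]
bottle_toe 0.74 303.4 256.9 [0.53757209 0.21848259 0.13547471]
sea_toe 0.61 310.1 149.0 [ 0.55060366 -0.22508249  0.12793287]
bottle_stand 0.95 215.3 301.0 [0.69676814 0.28114159 0.0637553 ]
top [ 0.50361562 -0.03321735  1.04377943] [[0.004, -0.996, 0.093], [-1.0, -0.004, -0.001], [0.002, -0.093, -0.996]]
bottle_toe 0.72 144.9 238.9 [0.53141214 0.2047091  0.1345113 ]
sea_toe 0.83 388.5 232.7 [ 0.54429245 -0.23455389  0.14020927]
```

View pics/top0.png

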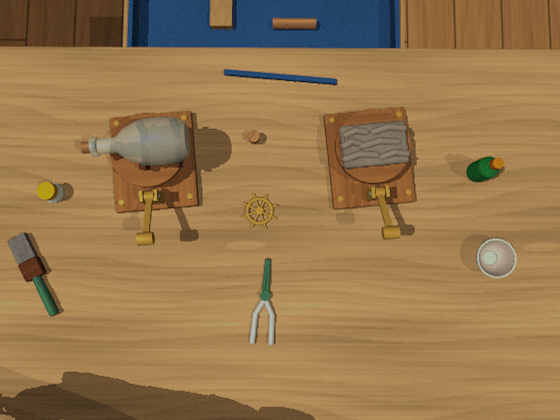

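View pics/side0.png

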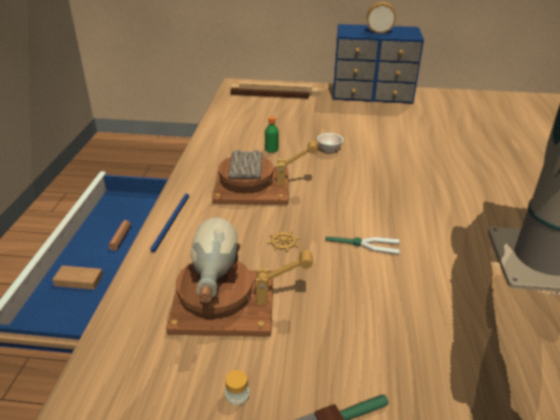

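Top view: the bottle stand is at about (152,160) with its lever toe at (145,239) and hinge at about (149,195). The sea lever toe is at (390,233), well away to the right. The next step is to measure the toe, the hinge and the stand's yaw from depth.

```bash
python3 - <<'E'
from h import *
c='top'; d=np.load('topd.npy'); p=cv2.imread('pics/top0.png')
m=vision.camera_model(c);K=np.array(m['mtx']);R=np.array(m['attitude'])
v,u=np.mgrid[:420,:560]; P=(np.stack([u,v,np.ones_like(u)],-1)@np.linalg.inv(K).T*d[...,None])@R.T+np.array(m['xyz'])
np.set_printoptions(precision=4,suppress=True)
for r in range(183,246,4):
    print(r,[(int(cc),*(np.round(P[r,cc]*1000).astype(int).tolist())) for cc in range(135,163,3) if P[r,cc,2]>0.03])
# foot top corners
Z=P[...,2]; mk=((Z>0.014)&(Z<0.027)).astype(np.uint8); mk[:,:100]=0;mk[:,215:]=0;mk[:100]=0;mk[225:]=0
mk=cv2.morphologyEx(mk,cv2.MORPH_OPEN,np.ones((3,3)))
xy=P[mk>0][:,:2].astype(np.float32); r=cv2.minAreaRect(xy*1000); print(r, cv2.boxPoints(r))
for n in ('bottle_toe',):
    b=silhouettes(c,n); print([(q['bbox'],q['confidence'],q['mask'].sum()) for q in b[:2]])
E
```

```text
183 [(135, 643, 245, 68), (138, 643, 239, 66), (141, 643, 233, 66), (144, 643, 227, 67), (147, 643, 221, 67), (150, 643, 216, 64), (153, 643, 210, 65), (156, 643, 204, 65), (159, 643, 198, 65), (162, 643, 192, 65)]
187 [(144, 636, 229, 58), (147, 636, 222, 63), (150, 636, 217, 60), (153, 637, 213, 53)]
191 [(141, 625, 228, 83), (147, 627, 221, 69), (150, 626, 213, 76), (153, 626, 206, 79), (156, 625, 199, 85), (159, 628, 198, 65)]
195 [(141, 617, 228, 82), (144, 618, 224, 78), (147, 618, 217, 80), (150, 618, 211, 82), (153, 618, 206, 79), (156, 617, 199, 84), (159, 619, 196, 71), (162, 623, 198, 39)]
199 [(141, 610, 228, 84), (144, 610, 223, 79), (147, 610, 217, 81), (150, 610, 211, 81), (153, 610, 207, 76), (156, 610, 199, 81), (159, 612, 198, 64), (162, 615, 197, 40)]
203 [(144, 604, 228, 60), (147, 602, 216, 83), (150, 602, 210, 86), (162, 607, 198, 37)]
207 [(147, 594, 215, 88), (150, 594, 208, 90)]
211 [(147, 585, 213, 95), (150, 585, 207, 95)]
215 [(144, 578, 218, 97), (147, 578, 212, 98), (150, 577, 205, 102)]
219 [(144, 570, 216, 104), (147, 570, 210, 105), (150, 570, 204, 104)]
223 [(144, 562, 214, 109), (147, 562, 208, 109), (150, 562, 204, 105)]
227 [(144, 554, 212, 116), (147, 554, 206, 119), (150, 554, 203, 106)]
231 [(144, 546, 211, 120), (147, 546, 205, 121)]
235 [(138, 504, -33, 1044), (141, 538, 212, 135), (144, 539, 208, 131), (147, 538, 201, 134), (150, 538, 195, 136), (153, 539, 193, 124)]
239 [(138, 531, 217, 137), (141, 531, 212, 134), (144, 531, 207, 132), (147, 531, 200, 136), (150, 531, 195, 138), (153, 532, 192, 127)]
243 [(138, 524, 218, 131), (141, 524, 213, 130), (144, 524, 208, 129), (147, 524, 201, 132), (150, 524, 195, 134), (153, 524, 191, 128)]
((695.5797729492188, 222.53817749023438), (200.18389892578125, 170.90774536132812), 5.460784435272217) [[587.8099 298.079 ]
 [604.0742 127.9469]
 [803.3496 146.9973]
 [787.0853 317.1294]]
[([135.4, 187.2, 156.0, 244.8], 0.74, np.int64(608))]
```

```bash
cat >> h.py <<'E'
psi=np.radians(5.46); L=np.array([np.cos(psi),np.sin(psi),0]); H=np.array([.616,.215,.070])
def toe(q):
    th=np.radians(50)-q; return H-0.1*np.cos(th)*L+np.array([0,0,.1*np.sin(th)])
def rows(pts):
    s=bot.read_state(); R=np.array(s['tcp_rot']); p=np.array(s['ee_pos'])
    a=np.degrees(np.arctan2(R[1,1],R[0,1])); print('t',s['t'],'p',np.round(p,4),'yaw',round(a,2),'turn units',round((a-95.46)/6,3),'F',np.round(s['force'],1),'w',s['grip_width'])
    for x in pts: print(np.round(R.T@(np.array(x)-p)/0.03,2).tolist())
E
python3 - <<'E'
from h import *
print(toe(.318),toe(0),toe(1.134))
rows([toe(.318)+[0,0,.065]])
E
```

```text
[0.53137798 0.20691145 0.12266582] [0.55201288 0.20888382 0.14660444] [0.51983373 0.205808   0.04416292]
t 0.45 p [0.1644 0.6288 0.2312] yaw 75.34 turn units -3.353 F [ 0.  -0.4  0.5] w 0.9995321751982209
[-15.39, -10.51, 1.45]
```

{"fn": "step_arm", "kwargs": {"delta_pos": [[-0.8,-0.5,0.1],[-1.6,-1.1,0.15],[-2.4,-1.6,0.2],[-3.2,-2.2,0.3],[-4.0,-2.7,0.4],[-4.8,-3.3,0.45],[-5.6,-3.8,0.5],[-6.4,-4.4,0.6],[-7.2,-4.9,0.7],[-8.0,-5.5,0.75],[-8.8,-6.0,0.8],[-9.6,-6.6,0.9],[-10.4,-7.1,1.0],[-11.2,-7.6,1.05],[-12.0,-8.2,1.1],[-12.8,-8.7,1.2],[-13.6,-9.3,1.3],[-14.4,-9.8,1.35],[-15.0,-10.2,1.4],[-15.39,-10.51,1.45]], "turn": [-0.2,-0.4,-0.6,-0.8,-1.0,-1.2,-1.4,-1.6,-1.8,-2.0,-2.2,-2.4,-2.6,-2.8,-3.0,-3.2,-3.3,-3.35,-3.35,-3.35], "gripper": -1}}

```text
t: 2.45
ee_pos: [0.5327, 0.2053, 0.1878]
tcp_rot: [[-0.996, -0.093, 0.001], [-0.093, 0.996, -0.0], [-0.001, -0.0, -1.0]]
force: [-0.8, 0.5, 0.1]
grip_width: 1.0
```

```bash
python3 - <<'E'
from h import *
snap('top','top1');snap('side','side1')
rows([toe(.318)+[0,0,.065],toe(.318)+[0,0,-.019]])
E
```

```text
t 2.55 p [0.5325 0.2047 0.1876] yaw 95.23 turn units -0.039 F [-0.2  0.4  0.3] w 0.9984401173436419
[0.03, 0.08, -0.0]
[0.03, 0.08, 2.8]
```

View pics/side1.png

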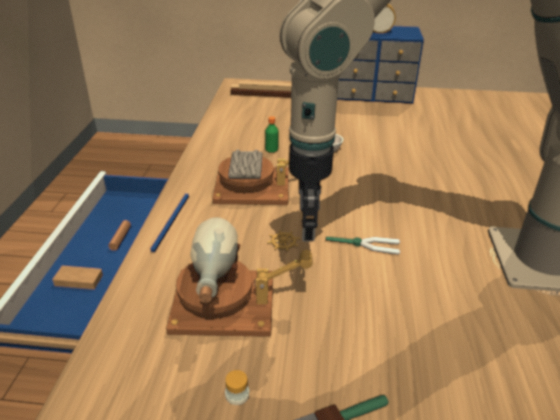

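The side view shows the fingers at (310,235), directly over the bottle lever's toe at (305,258). I'll descend around the ends of the toe, then close.

{"fn": "step_arm", "kwargs": {"delta_pos": [[0.03,0.08,0.4],[0.03,0.08,0.8],[0.03,0.08,1.2],[0.03,0.08,1.6],[0.03,0.08,2.0],[0.03,0.08,2.3],[0.03,0.08,2.6],[0.03,0.08,2.8],[0.03,0.08,2.9],[0.03,0.08,2.9]], "turn": [0,0,0,0,0,0,0,0,0,0]}}

```text
t: 3.55
ee_pos: [0.5302, 0.2092, 0.1005]
tcp_rot: [[-0.996, -0.095, -0.0], [-0.095, 0.996, -0.0], [0.0, -0.0, -1.0]]
force: [0.6, -0.9, -0.6]
grip_width: 1.0
```

{"fn": "step_arm", "kwargs": {"delta_pos": [[0,0,0],[0,0,0],[0,0,0],[0,0,0],[0,0,0],[0,0,0],[0,0,0],[0,0,0],[0,0,0],[0,0,0]], "turn": [0,0,0,0,0,0,0,0,0,0], "gripper": 1, "newtons": 30}}

```text
t: 4.55
ee_pos: [0.5302, 0.2084, 0.101]
tcp_rot: [[-0.996, -0.094, -0.0], [-0.094, 0.996, -0.001], [0.0, -0.001, -1.0]]
force: [-0.5, -5.7, 5.7]
grip_width: 0.347
```

```bash
python3 - <<'E'
from h import *
snap('side','side2')
off=np.array([0,0,-.021]); 
qs=np.linspace(.318,1.12,15)[1:]
rows([toe(q)-toe(.318)+bot.read_state()['ee_pos'] for q in qs])
E
```

```text
t 4.6 p [0.5302 0.2084 0.101 ] yaw 95.42 turn units -0.007 F [-2.1 -4.9  5.2] w 0.3407126766111903
[0.1, 0.0, 0.17]
[0.18, 0.0, 0.34]
[0.26, 0.0, 0.51]
[0.32, 0.0, 0.69]
[0.38, 0.0, 0.87]
[0.43, 0.0, 1.06]
[0.46, 0.0, 1.25]
[0.48, 0.0, 1.43]
[0.5, 0.0, 1.63]
[0.5, 0.0, 1.82]
[0.49, 0.0, 2.01]
[0.47, 0.0, 2.2]
[0.44, 0.0, 2.39]
[0.4, 0.0, 2.57]
```

View pics/side2.png

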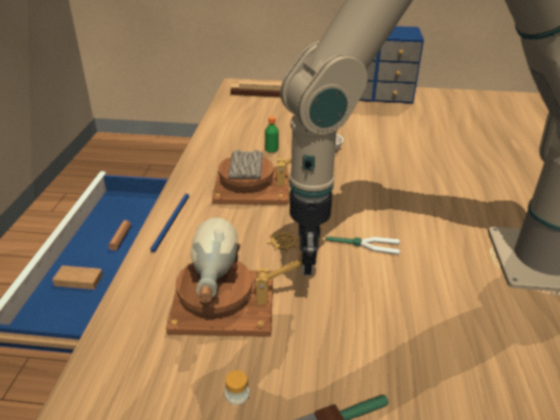

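The grip holds at 0.345 × 85 ≈ 29 mm, against the 30 mm cylinder, so the toe is pinched across its ends. Next I'll lead it down along the arc and dwell.

{"fn": "step_arm", "kwargs": {"delta_pos": [[0.1,0,0.17],[0.18,0,0.34],[0.26,0,0.51],[0.32,0,0.69],[0.38,0,0.87],[0.43,0,1.06],[0.46,0,1.25],[0.48,0,1.43],[0.5,0,1.63],[0.5,0,1.82],[0.49,0,2.01],[0.47,0,2.2],[0.44,0,2.39],[0.4,0,2.57],[0.4,0,2.57],[0.4,0,2.57]], "turn": [0,0,0,0,0,0,0,0,0,0,0,0,0,0,0,0]}}

```text
t: 6.2
ee_pos: [0.5188, 0.2073, 0.0234]
tcp_rot: [[-0.996, -0.094, 0.001], [-0.094, 0.996, -0.001], [-0.0, -0.001, -1.0]]
force: [0.3, -4.8, -0.7]
grip_width: 0.347
```

```bash
python3 - <<'E'
from h import *
p,d=snap('side','side3')
p=cv2.resize(p[180:360,180:380],None,fx=4,fy=3.3,interpolation=3); cv2.imwrite('pics/side3z.png',p[:,:,::-1])
print(toe(1.12),bot.hold_point_z)
rows([])
E
```

```text
[0.51948308 0.20577448 0.04551787] 0.0187
t 6.25 p [0.5188 0.2073 0.0235] yaw 95.37 turn units -0.015 F [ 2.7 -5.  -0.5] w 0.35010474481823106
```

View pics/side3z.png

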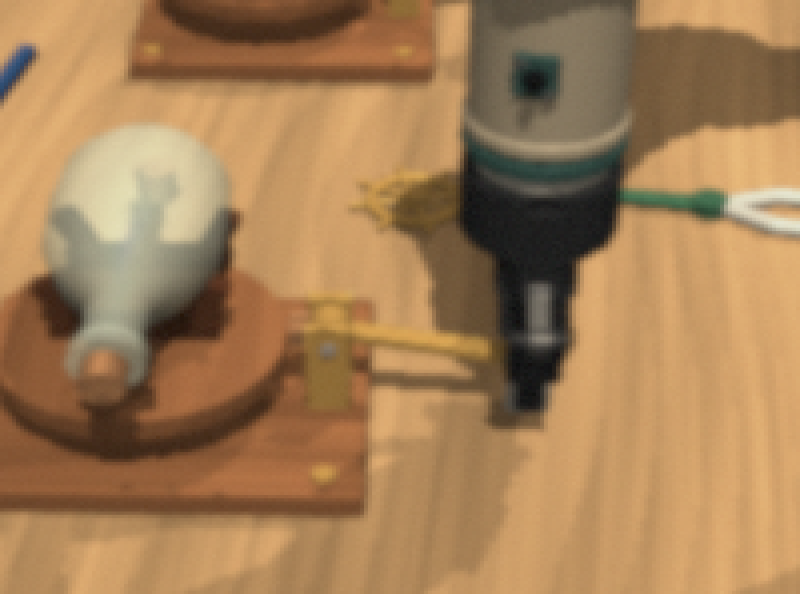

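The lever slopes down from the hinge at (325,330) to the fingers at (510,350) in the enlarged view. The grasp height of about 42 mm is what the lower stop should give. I'll nudge 3 mm further to feel for the stop, and dwell there.

{"fn": "step_arm", "kwargs": {"delta_pos": [[0,0,0.05],[-0.02,0,0.1],[-0.02,0,0.1],[-0.02,0,0.1],[-0.02,0,0.1],[-0.02,0,0.1],[-0.02,0,0.1],[-0.02,0,0.1],[-0.02,0,0.1],[-0.02,0,0.1]], "turn": [0,0,0,0,0,0,0,0,0,0]}}

```text
t: 7.25
ee_pos: [0.5194, 0.2074, 0.021]
tcp_rot: [[-0.996, -0.094, 0.001], [-0.094, 0.996, -0.001], [-0.001, -0.001, -1.0]]
force: [0.7, -5.7, 3.7]
grip_width: 0.342
```

```bash
python3 - <<'E'
from h import *
p0=bot.read_state()['ee_pos']
qs=np.linspace(1.134,0.02,19)[1:]
rows([toe(q)-toe(1.134)+p0+np.array([0,0,.001]) for q in qs])
E
```

```text
t 7.25 p [0.5194 0.2074 0.021 ] yaw 95.38 turn units -0.013 F [ 0.7 -5.7  3.7] w 0.3423387717187976
[0.05, -0.0, -0.23]
[0.08, -0.0, -0.44]
[0.1, -0.0, -0.64]
[0.11, -0.0, -0.85]
[0.11, -0.0, -1.05]
[0.09, -0.0, -1.26]
[0.06, -0.0, -1.46]
[0.02, -0.0, -1.67]
[-0.03, -0.0, -1.87]
[-0.1, -0.0, -2.06]
[-0.18, -0.0, -2.25]
[-0.27, -0.0, -2.44]
[-0.37, -0.0, -2.62]
[-0.48, -0.0, -2.79]
[-0.6, -0.0, -2.96]
[-0.74, -0.0, -3.11]
[-0.88, -0.0, -3.26]
[-1.03, -0.0, -3.4]
```

{"fn": "step_arm", "kwargs": {"delta_pos": [[0.05,0,-0.23],[0.08,0,-0.44],[0.1,0,-0.64],[0.11,0,-0.85],[0.11,0,-1.05],[0.09,0,-1.26],[0.06,0,-1.46],[0.02,0,-1.67],[-0.03,0,-1.87],[-0.1,0,-2.06],[-0.18,0,-2.25],[-0.27,0,-2.44],[-0.37,0,-2.62],[-0.48,0,-2.79],[-0.6,0,-2.96],[-0.74,0,-3.11],[-0.88,0,-3.26],[-1.03,0,-3.4],[-1.03,0,-3.4],[-1.03,0,-3.4]], "turn": [0,0,0,0,0,0,0,0,0,0,0,0,0,0,0,0,0,0,0,0]}}

```text
t: 9.25
ee_pos: [0.5471, 0.21, 0.1225]
tcp_rot: [[-0.995, -0.095, -0.005], [-0.095, 0.995, -0.002], [0.006, -0.002, -1.0]]
force: [-2.7, -5.1, -0.1]
grip_width: 0.344
```

```bash
python3 - <<'E'
from h import *
p,d=snap('side','side4')
p=cv2.resize(p[180:360,180:380],None,fx=4,fy=3.3,interpolation=3); cv2.imwrite('pics/side4z.png',p[:,:,::-1])
print(toe(0)); rows([])
E
```

```text
[0.55201288 0.20888382 0.14660444]
t 9.3 p [0.5471 0.21   0.1225] yaw 95.44 turn units -0.003 F [-3.5 -5.1  0.1] w 0.34402919823125055
```

View pics/side4z.png

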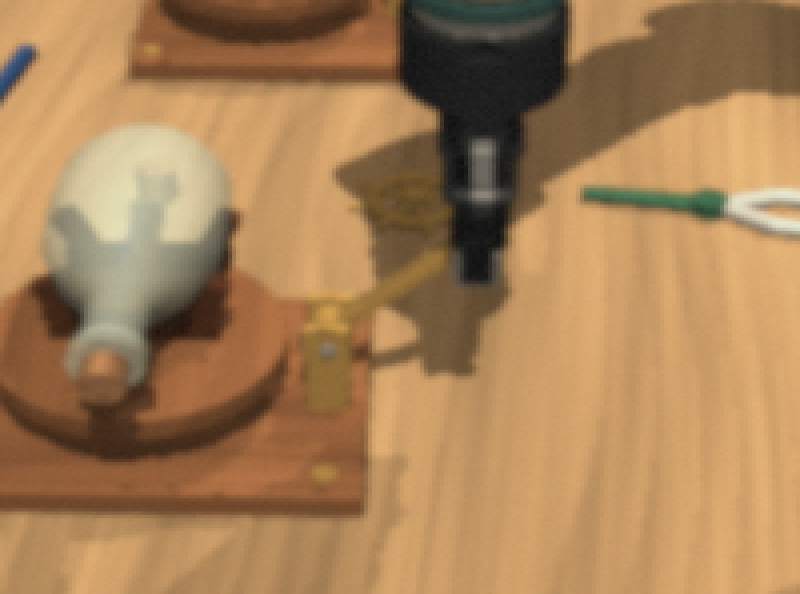

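The lever is up. The estimated toe height is about 144 mm, so q≈0.04. I'll nudge 3 mm further towards the stop, then open and lift away.

{"fn": "step_arm", "kwargs": {"delta_pos": [[-0.05,0,-0.04],[-0.09,0,-0.07],[-0.09,0,-0.07],[-0.09,0,-0.07]], "turn": [0,0,0,0]}}

```text
t: 9.7
ee_pos: [0.5486, 0.2101, 0.1239]
tcp_rot: [[-0.995, -0.095, -0.008], [-0.095, 0.995, -0.003], [0.008, -0.002, -1.0]]
force: [-3.7, -6.0, -3.1]
grip_width: 0.351
```

{"fn": "step_arm", "kwargs": {"delta_pos": [[0,0,0],[0,0,0],[0,0,0],[0,0,0],[0,0,0],[0,0,0],[0,0,0],[0,0,0]], "turn": [0,0,0,0,0,0,0,0], "gripper": -1}}

```text
t: 10.5
ee_pos: [0.5523, 0.2114, 0.1248]
tcp_rot: [[-0.995, -0.095, -0.0], [-0.095, 0.995, 0.0], [0.0, 0.0, -1.0]]
force: [-0.3, 0.2, -0.3]
grip_width: 0.997
```

```bash
python3 - <<'E'
from h import *
rows([])
E
```

```text
t 10.5 p [0.5523 0.2114 0.1248] yaw 95.44 turn units -0.004 F [-0.3  0.2 -0.3] w 0.9968109232158511
```

Released. I'll lift straight up, then move back (+tool x is towards the robot) and to the left to clear the view.

{"fn": "step_arm", "kwargs": {"delta_pos": [[0,0,-0.5],[0,0,-1.0],[0,0,-1.5],[0,0,-2.0],[0,0,-2.6],[0,0,-3.2],[0,0.5,-3.6],[0,1.2,-3.8],[0,2.0,-3.8],[0,3.0,-3.8],[0,4.0,-3.8],[0,5.0,-3.8],[0,6.0,-3.8],[0,6.5,-3.8],[0,6.5,-3.8]], "turn": [0,0,0,0,0,0,0,0,0,0,0,0,0,0,0]}}

```text
t: 12.0
ee_pos: [0.5325, 0.4081, 0.2383]
tcp_rot: [[-0.995, -0.099, -0.001], [-0.099, 0.995, 0.001], [0.001, 0.001, -1.0]]
force: [0.2, -0.3, 0.0]
grip_width: 1.0
```

```bash
python3 - <<'E'
from h import *
rows([])
for c in('top','side'):
    p,d=snap(c,c+'5')
    for n in('bottle_toe','sea_toe'):
        for r in place_of(c,n)[:2]:
            u,v=r['centre']; print(c,n,round(r['confidence'],2),u,v,world(c,u,v,d[int(round(v)),int(round(u))]))
print(toe(0),toe(.18))
E
```

```text
t 12.0 p [0.5325 0.4081 0.2383] yaw 95.66 turn units 0.033 F [ 0.2 -0.3  0. ] w 0.9999592777294636
top bottle_toe 0.75 140.3 229.9 [0.54652552 0.20724334 0.15757127]
top sea_toe 0.75 387.7 231.8 [ 0.54594992 -0.23335076  0.13925751]
side bottle_toe 0.77 297.2 254.6 [0.53545246 0.47148777 0.35063006]
[0.55201288 0.20888382 0.14660444] [0.53939444 0.2076777  0.133859  ]
```

View pics/top5.png

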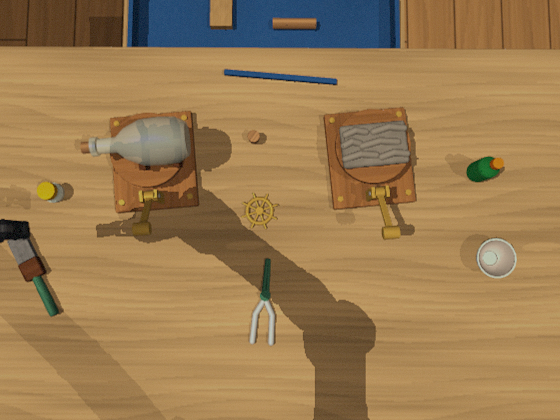

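View pics/side5.png

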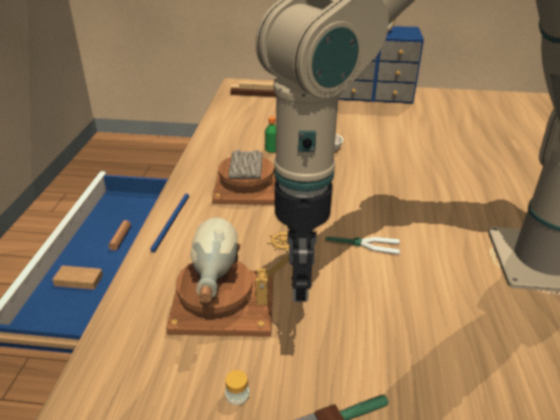

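In the top view the bottle lever's toe is at (141,229), and its top is 158 mm up, which puts the centre at about 146 mm. The sea toe at (390,232) is unchanged within noise. In the side view the gripper hides the bottle toe (toe depth invalid there). The gripper is clear of everything.

```bash
python3 -c "
from cell import bot
print(bot.hand_in())"
```

```text
the job is handed in; nothing more can be done
None
```

I tried the bottle turntable's brake as asked, and the job is handed in. I pinched the lever's end across its ends, led it down to the lower stop, held it there for about a second, led it back up and let go. I handed in at about 12 s of the 35 s allowed; no verdict is reported.

**Lower stop:** the lever's end was at about 43 mm while held, against 44 mm expected at the stop. This comes from the gripper's height. The force when I pressed a further 3 mm was only about 4 N, so the contact itself was not clearly felt.

**Upper stop:** after release, the lever's end measured about 146 mm high in the top camera, which gives an angle of about 0.02 rad. Its horizontal position gave about 0.08 rad instead. The two disagree a little, but both are under the 0.18 rad limit.

**Other turntable:** its lever's end measured within about 2 mm of where it began, which is within measurement noise.

**Robot clear:** the gripper was open and well away, with no force on the wrist. The last side-camera check failed because the gripper hid the lever, so the final check rests on the top camera alone.

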